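# Unload the bracket die and hold the stock chest open

### The job

Lift the formed U bracket out of the pocket of the steel die, set it down (do not drop it) standing on its base, legs up, in the shallow plywood tray and let go of it. Then raise the lid of the small stock chest by its front tongue and hold it 60 degrees open, give or take 6, so that I can take out the next blank: the lid falls shut by itself, so finish while still holding it there with the fingers. Leave the other things on the bench where they are.

Things in the scene. Friction and masses are not known exactly. Their poses are not given: they have to be found in the camera images.
- bracket_center (a point): Loose galvanised steel U bracket, about 350 g, legs up: 60 long (its x), 44 wide over the outsides of its two upright legs (its y), 65 high, steel 5 thick, open at both ends and at the top. This point is its centre, half-way up (32.5 above the underside of its base). At the start it stands in the die pocket with the upper 37 of the legs free above the die; take it across the outsides of the legs, there is free space beside them.
- die: Fixed steel forming die, 130 (x) x 110 (y), top face 60 above the bench, on a wooden foot 170 x 130; rectangular open pocket in the middle of the top, 65 (x) x 49 (y), 28 deep. Two locating pins, 14 across and 22 high, stand on the top at x = +53, y = +-42. Origin: centre of the underside. Bracket and die have the same axes at the start.
- tray: Fixed shallow plywood tray, outside 164 (x) x 144 (y) x 34 high, walls and floor 6 thick. Origin: centre of the underside, z up.
- chest: Fixed wooden stock chest, 160 (x) x 170 (y) x 88 high without the lid, hinges at its far side (+x of the chest), tongue of the lid over its front (-x). Origin: centre of the underside, z up.
- lid_tab (a point): Grip point in the middle of the wooden tongue that sticks out from the lid's front edge: 24 wide (along the hinge line), 14 thick, sticks out 59 beyond the lid's edge; this point is 34 beyond the edge, half-way through the thickness. Axes as the chest's while shut, turning with the lid. Pinched on its two sides from above, it can turn between the fingers while the tool stays upright.
- hinge (a point): Middle of the lid's hinge line, 88 above the bench, 80 behind the chest's centre; its y axis is the hinge line, its axes are those of the chest. The lid's grip point lies 204 in front of it and 7 above it while shut.
- lid (a joint): Opening angle of the lid in rad: 0 shut (as at the start), growing as the front edge rises, 60 degrees = 1.047, stop at 1.45. The lid (170 x 174 x 12, about 0.4 kg) has a free hinge and falls shut from every angle.
- screwdriver: Bystander: a screwdriver lying down, 160 long; origin under its middle; sizes in mm.
- offcut: Bystander: a wooden offcut, 110 x 28 x 24; origin at the centre of its underside; sizes in mm.
- jar: Bystander: an amber glass jar, 52 across, 70 high; origin at the centre of its underside; sizes in mm.
- glue: Bystander: a glue bottle, 52 across, 130 high; origin at the centre of its underside; sizes in mm.
- tin: Bystander: an open steel tin, 54 across, 70 high; origin at the centre of its underside; sizes in mm.
- wedge: Bystander: a wooden block, 70 x 45 x 35; origin at the centre of its underside; sizes in mm.
Mind the look-alikes: they are no part of the job. Leave any turquoise or yellow look-alike of the part that bears bracket_center alone. There is more than one size of the tray; the job needs the larger.

How it is judged:
By the outcome, as a careful person would: the job done as asked, in the order asked, and still so for the second after the job is handed in, while the arm keeps its last pose, push and grip.
It also fails if it takes over 58 s, if anything falls off the work surface, if the arm or the gripper's body presses on something with over 40 N, if the wrist force passes 120 N, or if a joint passes its speed limit or range.

### The arm

A 6-joint arm with a two-finger parallel gripper is mounted at the origin on the work surface. World frame = base frame: x ahead of the robot, y to its left, z up, the work surface at z = 0. Lengths are in mm, angles in rad, forces in N, time in s.
With the tool pointing down it reaches from about 350 to 775 mm from the base axis. Payload 7.3 kg.
Tool frame: the origin (TCP) lies on the centre line of the jaws, within the pads' length; the fingertips stand 22 mm ahead of it and the grasp point (between the pads) lies 3 mm ahead of it; x points along the fingers, z is the direction in which the jaws open and shut, and the axes are right-handed (so a half turn about x gives the same grasp; the last joint's range is limited). The gripper opens to 92 mm and grips with 3 to 60 N. Pads are 19 mm wide; open, the fingers measure 130 mm over their backs; the gripper's body (75 mm by 190 mm) begins 47 mm behind the grasp point.
Start: joints at [-0.146, 0.342, 1.524, -0, 1.275, -0.146], TCP at [525.017, 0.02, 248.741] pointing down, gripper open.
Joint ranges: [-2.53, 2.53], [-0.77, 2.02], [0.04, 2.7], [-1, 4.14], [0.28, 2.66], [-3.11, 3.11]. Speed limits (rad/s): [2.57, 2.57, 3.14, 3.14, 3.14, 3.14].

### API

Orientations are given as [roll, pitch, yaw] about the fixed x, y, z axes, in that order (R = Rz(yaw) Ry(pitch) Rx(roll)).
In Python, from plant import readout, imaging, bot gives the robot as it stands.
- The arm moves only by the tool arm_command, never from a script. Its argument "plan" is a list of rows, each an object of numbers: "tx", "ty", "tz": the shift along the tool's x, y, z in cm; "wx", "wy", "wz": the turn, a rotation vector about the tool's x, y, z in rad; "jaw": the opening, from -1 (shut) to 1 (fully open). In form: [{"tx": .., "ty": .., "tz": .., "wx": .., "wy": .., "wz": .., "jaw": ..}, ...]. A call has 1 to 20 rows; each row shifts and turns the commanded pose from where the row before left it, along the tool's axes as they then stand; what a row does not reach is not made up. A row lasts 1/10 s, in which the tool goes at most 50 mm and 8.59 degrees, less where a joint would pass 70% of its speed; a pose out of reach is approached as far as the arm can. A call with a gripper value outside its range is refused whole. The fingers move at their own pace and stop on an object; the grip force is fixed at half the most. Time passes only in rows, so rows that do not move let the fingers close. It gives the time, the measured TCP pose, the force and the opening at its end, in the units of the state.
- readout.get_obs(): the state, without advancing time (a new reading comes with each control period).
- imaging.capture(name): name is "scene" or "side" or "wrist"; returns the picture (420x560x3 uint8, blue, green, red); there is no depth.
- imaging.get_calibration(name): a dict with "fx", "fy", "cx", "cy" (pixels), "position" and "rotation" of the camera in the world; the wrist camera has in their place "mount" (4x4, takes a point from camera to tool coordinates, whose origin is the TCP and whose axes are the tool frame's). Camera axes: x right, y up, looking along -z (the intrinsics and any distortion apply to the point x, -y, -z); pixel columns grow to the right and rows downward; lengths in mm; the calibration is good to about 2 mm. A picture is of the moment at which its call begins: read the wrist's pose just before it. get_calibration takes no time and is no camera call.
- bot.close_job(): hands the job in, once; it reports no verdict.
The state is a dict: "time": time; "joint_positions": joint angles; "dq": joint speeds; "tau": joint torques, N m; "tool_pos": TCP position; "tcp_rot": TCP orientation; "contact_force": force on the tool from outside, world axes, zero at the start; "moment": the same for the moment, N m; "grip_width": finger opening in mm.
Only numpy, scipy, OpenCV 4.12 (cv2) and the standard library are available. Lean on these libraries where they do the work, as an engineer would, in place of code of your own. Each camera call takes 0.05 s, during which the arm holds its last target.

## Working session

There is one attempt and no reset: what is moved stays moved. The work goes in short steps, Python scripts to look and compute and a tool call to move; the robot and the scene stay as the last step left them, time stands still between calls to the robot, and variables do not carry over. Pictures are saved under pics/ and viewed, and the job is handed in when it is done.

Besides the shell and the picture viewer there is one more tool, called as name(argument=value, ...) on one line, values as JSON. arm_command: Moves the arm, as the interface text tells. Its arguments: {"type":"object","properties":{"plan":{"type":"array"}},"required":["plan"]}

```bash
ls; mkdir -p pics; python3 - <<'E'
from plant import readout, imaging, bot
import cv2
print(readout.get_obs())
for n in ["scene","side","wrist"]:
    print(n,imaging.get_calibration(n))
    cv2.imwrite(f"pics/{n}0.png",imaging.capture(n))
E
```

```text
pics
{'time': 0.0, 'joint_positions': array([-1.45986612e-01,  3.42715193e-01,  1.52501586e+00,  1.51765268e-07,
        1.27542572e+00, -1.46004006e-01]), 'dq': array([ 6.82697012e-04, -7.52551351e-04,  5.85442962e-05,  2.45997678e-05,
        5.84269931e-04,  1.89075245e-05]), 'tau': array([ 7.61924657e-04, -4.31245601e+01, -2.44219762e+01,  7.17750052e-02,
        5.59406646e-02, -1.04314388e-04]), 'tool_pos': array([5.24618483e+02, 8.54264051e-02, 2.48049262e+02]), 'tcp_rot': array([2.99549586, 1.56923221, 2.99551321]), 'contact_force': array([ 0.52869417, -0.14788286,  0.65793254]), 'moment': array([-0.00324575,  0.03576524, -0.0249677 ]), 'grip_width': 91.44912660144263}
scene {'fx': 379.52614614808164, 'fy': 379.52614614808164, 'cx': 284.1505053737727, 'cy': 209.48115801863224, 'position': array([1251.21053725,  334.09354208,  719.65041094]), 'rotation': array([8.79246363e-01, 1.49112724e-03, 1.93143516e+00])}
side {'fx': 432.4235341121587, 'fy': 432.4235341121587, 'cx': 277.7072006222152, 'cy': 206.6868964424826, 'position': array([ 244.19862248, 1026.64228945,  885.75640101]), 'rotation': array([ 0.89597736,  0.01748607, -2.835085  ])}
wrist {'fx': 306.30192270410356, 'fy': 306.30192270410356, 'cx': 277.6870888088717, 'cy': 210.98522780612728, 'mount': array([[ 8.42960673e-04,  2.97921528e-01, -9.54589992e-01,
        -1.35621971e+02],
       [-2.17362343e-04,  9.54590363e-01,  2.97921452e-01,
         8.14779273e+01],
       [ 9.99999621e-01, -4.36441504e-05,  8.69439056e-04,
         1.25067240e-01],
       [ 0.00000000e+00,  0.00000000e+00,  0.00000000e+00,
         1.00000000e+00]])}
```

View pics/scene0.png

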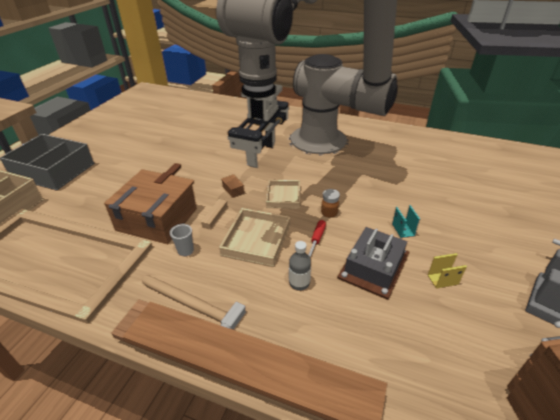

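View pics/side0.png

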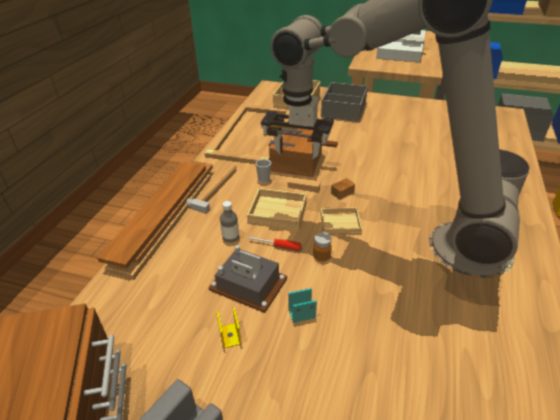

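View pics/wrist0.png

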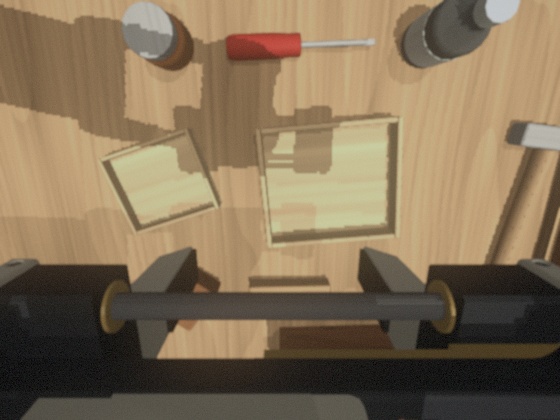

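```bash
cat > h.py <<'E'
import numpy as np, cv2
from scipy.spatial.transform import Rotation as R
from plant import readout, imaging, bot
def cam(n,obs=None):
    c=imaging.get_calibration(n)
    if n=="wrist":
        o=obs or readout.get_obs(); T=np.eye(4); T[:3,:3]=R.from_euler('xyz',o['tcp_rot']).as_matrix(); T[:3,3]=o['tool_pos']
        M=T@c['mount']; return c,M[:3,3],M[:3,:3]
    return c,np.array(c['position']),R.from_euler('xyz',c['rotation']).as_matrix()
def ray(C,u,v):
    c,p,r=C; d=r@np.array([(u-c['cx'])/c['fx'],-(v-c['cy'])/c['fy'],-1.]); return p,d/np.linalg.norm(d)
def plane(C,u,v,z):
    p,d=ray(C,u,v); return p+d*(z-p[2])/d[2]
def proj(C,P):
    c,p,r=C; q=r.T@(np.asarray(P,float)-p); return np.array([c['cx']+c['fx']*q[0]/-q[2], c['cy']-c['fy']*q[1]/-q[2]])
def tri(Cs,px):
    A=0;b=0
    for C,(u,v) in zip(Cs,px):
        p,d=ray(C,u,v); M=np.eye(3)-np.outer(d,d); A=A+M; b=b+M@p
    x=np.linalg.solve(A,b); return x,[float(np.linalg.norm(proj(C,x)-q)) for C,q in zip(Cs,px)]
E
python3 - <<'E'
from h import *
for n in("scene","side"):
    print(n,proj(cam(n),[0,0,0]),proj(cam(n),readout.get_obs()['tool_pos']))
s=cv2.imread("pics/scene0.png");d=cv2.imread("pics/side0.png")
def crop(i,x,y,w,h,k,f): cv2.imwrite(f,cv2.resize(i[y:y+h,x:x+w],None,fx=k,fy=k,interpolation=cv2.INTER_CUBIC))
crop(s,330,190,140,105,5,"pics/s_die.png")
crop(d,190,230,140,105,5,"pics/d_die.png")
crop(s,100,150,140,105,5,"pics/s_ch.png")
crop(d,240,100,140,105,5,"pics/d_ch.png")
E
```

```text
scene [318.14141937 139.50006693] [261.13669738 149.15357567]
side [470.10726815 247.59115858] [296.52191814 147.81976724]
```

View pics/s_die.png

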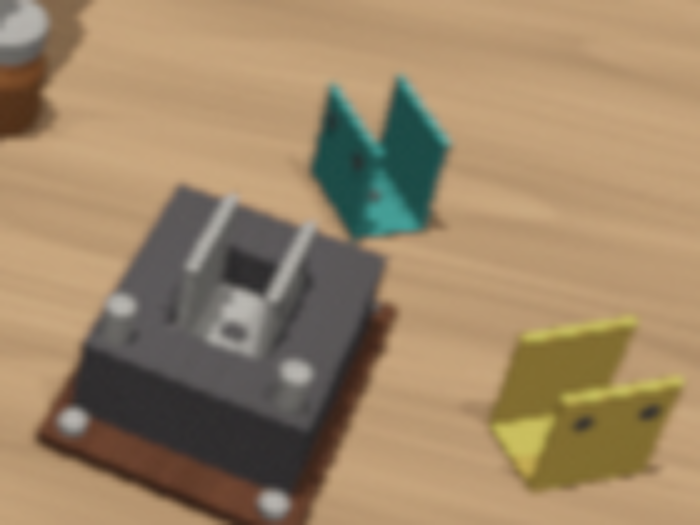

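View pics/d_die.png

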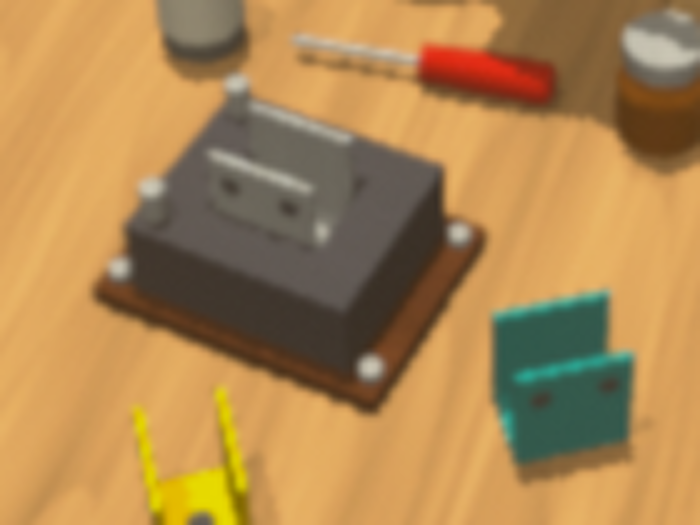

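View pics/s_ch.png

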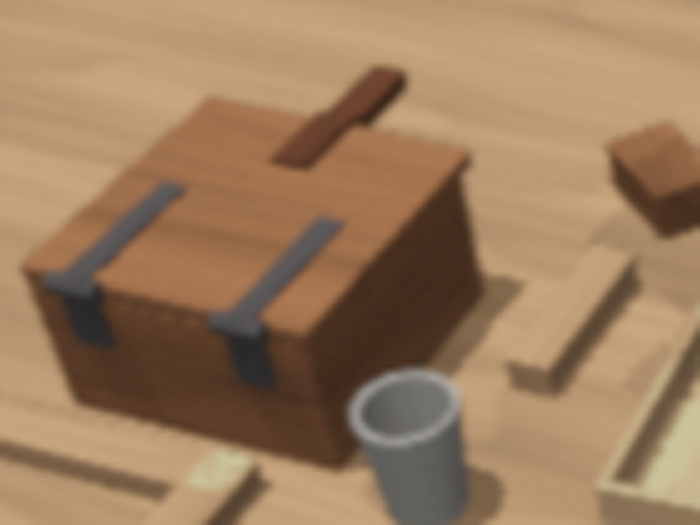

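View pics/d_ch.png

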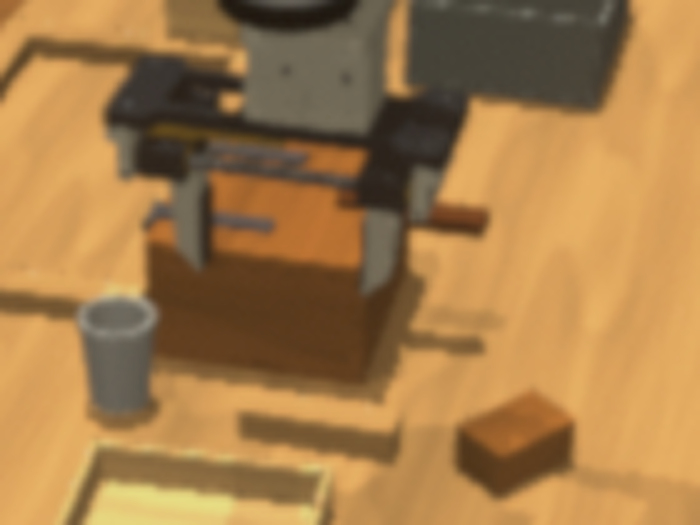

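```bash
python3 - <<'E'
from h import *
S=cam("scene");D=cam("side")
def go(C,o,pts,z):
    r=[]
    for p in pts:
        q=plane(C,o[0]+(p[0]+.5)/5-.5,o[1]+(p[1]+.5)/5-.5,z); r.append(q); print(q.round(1))
    return np.array(r)
def info(r,i,j,k): 
    a=r[j]-r[i]; b=r[k]-r[i]; print(' ',np.linalg.norm(a),np.degrees(np.arctan2(a[1],a[0])),np.linalg.norm(b),np.degrees(np.arctan2(b[1],b[0])))
print("scene legs far/near L, R");r=go(S,(330,190),[(233,197),(190,268),(310,225),(272,298)],97);info(r,0,1,2);print(r.mean(0))
print("side legs");r=go(D,(190,230),[(252,103),(350,138),(210,153),(312,190)],97);info(r,0,1,2);print(r.mean(0))
print("scene die top");r=go(S,(330,190),[(182,185),(385,260),(301,433),(85,345)],60);info(r,0,1,3);print(r.mean(0))
print("side die top");r=go(D,(190,230),[(237,97),(442,168),(342,305),(127,228)],60);info(r,0,1,3);print(r.mean(0))
print("pins scene");go(S,(330,190),[(121,303),(296,372)],82)
print("pins side");go(D,(190,230),[(237,83),(151,186)],82)
print("chest lid top scene");r=go(S,(100,150),[(24,268),(305,336),(470,155),(208,97)],100);info(r,0,1,3);print(r.mean(0))
print("tongue end scene");go(S,(100,150),[(275,158),(310,166),(405,78),(372,68)],102)
print("side tongue end");go(D,(240,100),[(487,210),(480,232)],102)
E
```

```text
scene legs far/near L, R
[538.9 302.6  97. ]
[594.7 292.6  97. ]
[545.8 340.4  97. ]
[600.8 331.4  97. ]
  56.65067155270245 -10.186836992552758 38.423709286093526 79.75659953247924
[570.06667397 316.77992647  97.        ]
side legs
[594.3 291.   97. ]
[537.  300.4  97. ]
[601.6 330.7  97. ]
[543.1 339.9  97. ]
  58.136303929655845 170.65239943809553 40.39936713418401 79.68862702678942
[568.97273357 315.49653083  97.        ]
scene die top
[496.7 274.5  60. ]
[516.3 379.2  60. ]
[642.7 357.2  60. ]
[624.2 253.8  60. ]
  106.57301995250313 79.4258819214093 129.16091224646982 -9.195817670023844
[569.95746878 316.20064224  60.        ]
side die top
[620.3 254.4  60. ]
[496.9 273.3  60. ]
[516.2 375.9  60. ]
[638.8 359.7  60. ]
  124.81312691905089 171.29966918885077 106.89671269567864 80.02490967493834
[568.0798796  315.85421881  60.        ]
pins scene
[613.2 266.   82. ]
[627.9 349.   82. ]
pins side
[614.3 265.   82. ]
[628.3 347.7  82. ]
chest lid top scene
[ 692.3 -380.1  100. ]
[ 686.8 -210.4  100. ]
[ 521.4 -215.1  100. ]
[ 524.2 -390.5  100. ]
  169.84595290492476 91.84633589325587 168.35144757438627 -176.46696148932753
[ 606.17316793 -299.02778686  100.        ]
tongue end scene
[ 564.8 -314.4  102. ]
[ 564.4 -291.5  102. ]
[ 468.5 -291.1  102. ]
[ 466.  -315.6  102. ]
side tongue end
[ 462.2 -315.8  102. ]
[ 460.8 -284.6  102. ]
```

```bash
python3 - <<'E'
from h import *
S=cam("scene");D=cam("side");W=cam("wrist")
print(R.from_euler('xyz',readout.get_obs()['tcp_rot']).as_matrix().round(3))
r=[]
for p in [(258,130),(402,118),(400,238),(270,247)]: q=plane(W,*p,34); r.append(q); print(q.round(1))
print(np.mean(r,0), [np.linalg.norm(r[i]-r[i-1]).round(1) for i in range(4)])
s=cv2.imread("pics/scene0.png");d=cv2.imread("pics/side0.png")
def crop(i,x,y,w,h,k,f): cv2.imwrite(f,cv2.resize(i[y:y+h,x:x+w],None,fx=k,fy=k,interpolation=cv2.INTER_CUBIC))
crop(s,200,170,140,105,5,"pics/s_tr.png")
crop(d,240,170,140,105,5,"pics/d_tr.png")
for n,p in [("glue",(300,283)),("jar",(330,213)),("tin",(183,250)),("wedge",(234,194)),("off",(215,222)),("driver",(316,240))]: print(n,plane(S,*p,0).round())
E
```

```text
[[-0.001 -0.     1.   ]
 [ 0.     1.     0.   ]
 [-1.     0.    -0.001]]
[502.6  66.2  34. ]
[660.1  78.8  34. ]
[674.6 -62.3  34. ]
[514.7 -74.5  34. ]
[588.00058355   2.04891834  34.        ] [np.float64(141.1), np.float64(158.0), np.float64(141.9), np.float64(160.4)]
glue [685. 160.   0.]
jar [406. 158.   0.]
tin [ 689. -164.    0.]
wedge [ 422. -147.    0.]
off [ 560. -139.    0.]
driver [529. 153.   0.]
```

View pics/s_tr.png

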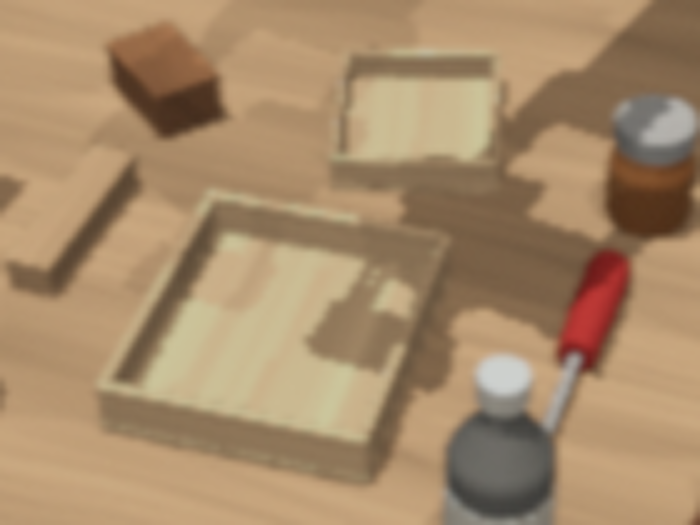

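View pics/d_tr.png

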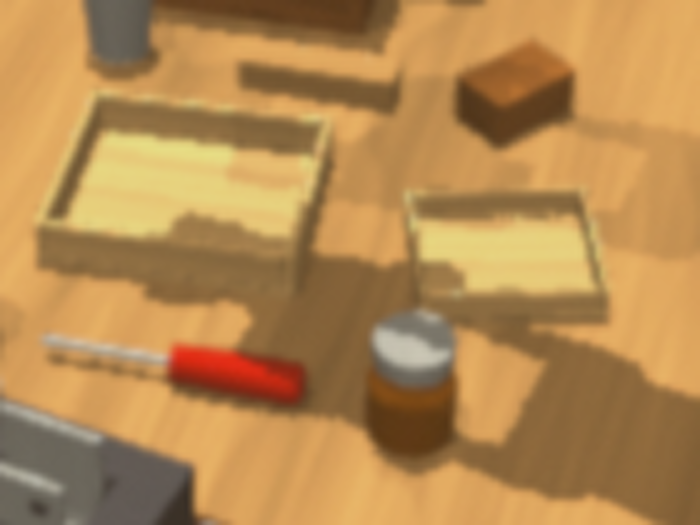

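arm_command(plan=[{"ty": 3.2, "tz": 0.45, "jaw": 1}, {"ty": 3.2, "tz": 0.45, "jaw": 1}, {"ty": 3.2, "tz": 0.45, "jaw": 1}, {"ty": 3.2, "tz": 0.45, "jaw": 1}, {"ty": 3.2, "tz": 0.45, "jaw": 1}, {"ty": 3.2, "tz": 0.45, "jaw": 1}, {"ty": 3.2, "tz": 0.45, "jaw": 1}, {"ty": 3.2, "tz": 0.45, "jaw": 1}, {"ty": 3.2, "tz": 0.45, "jaw": 1}, {"ty": 2.8, "tz": 0.45, "jaw": 1}, {"wx": -0.14, "jaw": 1}, {"wx": -0.14, "jaw": 1}, {"wx": -0.14, "jaw": 1}, {"wx": -0.14, "jaw": 1}, {"wx": -0.14, "jaw": 1}, {"wx": -0.14, "jaw": 1}, {"wx": -0.14, "jaw": 1}, {"wx": -0.14, "jaw": 1}, {"wx": -0.14, "jaw": 1}, {"wx": -0.14, "jaw": 1}])

```text
invalid input at $.plan[0]: expected keys tx, ty, tz, wx, wy, wz, jaw
```

```bash
python3 - <<'E'
from h import *
o=readout.get_obs(); print(o['time'],o['tool_pos'],o['joint_positions'].round(2),R.from_euler('xyz',o['tcp_rot']).as_matrix().round(3))
W=cam("wrist",o); cv2.imwrite("pics/w1.png",imaging.capture("wrist"))
print(proj(W,[569.5,316,97]))
E
```

```text
0.15 [5.24731744e+02 5.91969383e-02 2.48193313e+02] [-0.15  0.34  1.52 -0.    1.28 -0.15] [[-0.001 -0.     1.   ]
 [ 0.     1.     0.   ]
 [-1.     0.    -0.001]]
[ 345.29468099 -253.54126608]
```

View pics/w1.png

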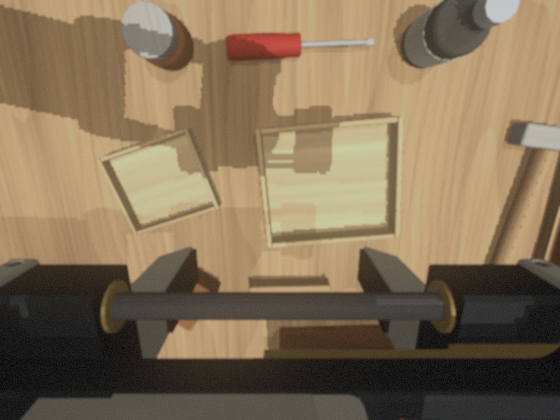

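All keys are required; the picture is unchanged from the start (the arm did not move).

arm_command(plan=[{"tx": 0, "ty": 3.2, "tz": 0.45, "wx": 0, "wy": 0, "wz": 0, "jaw": 1}, {"tx": 0, "ty": 3.2, "tz": 0.45, "wx": 0, "wy": 0, "wz": 0, "jaw": 1}, {"tx": 0, "ty": 3.2, "tz": 0.45, "wx": 0, "wy": 0, "wz": 0, "jaw": 1}, {"tx": 0, "ty": 3.2, "tz": 0.45, "wx": 0, "wy": 0, "wz": 0, "jaw": 1}, {"tx": 0, "ty": 3.2, "tz": 0.45, "wx": 0, "wy": 0, "wz": 0, "jaw": 1}, {"tx": 0, "ty": 3.2, "tz": 0.45, "wx": 0, "wy": 0, "wz": 0, "jaw": 1}, {"tx": 0, "ty": 3.2, "tz": 0.45, "wx": 0, "wy": 0, "wz": 0, "jaw": 1}, {"tx": 0, "ty": 3.2, "tz": 0.45, "wx": 0, "wy": 0, "wz": 0, "jaw": 1}, {"tx": 0, "ty": 3.2, "tz": 0.45, "wx": 0, "wy": 0, "wz": 0, "jaw": 1}, {"tx": 0, "ty": 2.8, "tz": 0.45, "wx": 0, "wy": 0, "wz": 0, "jaw": 1}, {"tx": 0, "ty": 0, "tz": 0, "wx": -0.14, "wy": 0, "wz": 0, "jaw": 1}, {"tx": 0, "ty": 0, "tz": 0, "wx": -0.14, "wy": 0, "wz": 0, "jaw": 1}, {"tx": 0, "ty": 0, "tz": 0, "wx": -0.14, "wy": 0, "wz": 0, "jaw": 1}, {"tx": 0, "ty": 0, "tz": 0, "wx": -0.14, "wy": 0, "wz": 0, "jaw": 1}, {"tx": 0, "ty": 0, "tz": 0, "wx": -0.14, "wy": 0, "wz": 0, "jaw": 1}, {"tx": 0, "ty": 0, "tz": 0, "wx": -0.14, "wy": 0, "wz": 0, "jaw": 1}, {"tx": 0, "ty": 0, "tz": 0, "wx": -0.14, "wy": 0, "wz": 0, "jaw": 1}, {"tx": 0, "ty": 0, "tz": 0, "wx": -0.14, "wy": 0, "wz": 0, "jaw": 1}, {"tx": 0, "ty": 0, "tz": 0, "wx": -0.14, "wy": 0, "wz": 0, "jaw": 1}, {"tx": 0, "ty": 0, "tz": 0, "wx": -0.14, "wy": 0, "wz": 0, "jaw": 1}])

```text
time: 2.2
tool_pos: [569.9, 315.9, 248.3]
tcp_rot: [2.216, 1.57, -2.662]
contact_force: [0.1, -0.4, 0.5]
grip_width: 91.7
```

```bash
python3 - <<'E'
from h import *
o=readout.get_obs(); print(o['time'],o['tool_pos'],o['joint_positions'].round(2),R.from_euler('xyz',o['tcp_rot']).as_matrix().round(3))
W=cam("wrist",o); cv2.imwrite("pics/w2.png",imaging.capture("wrist"))
print(proj(W,[569.5,316,97]))
E
```

```text
2.2 [569.90724118 315.94616228 248.34063036] [ 0.39  0.58  1.13 -0.    1.43 -1.02] [[-0.001 -0.986  0.164]
 [-0.     0.164  0.986]
 [-1.     0.001 -0.   ]]
[277.17874334 202.38545218]
```

View pics/w2.png

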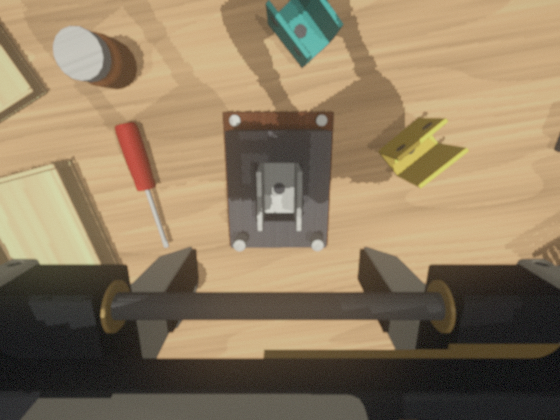

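arm_command(plan=[{"tx": 4, "ty": 0, "tz": 0.1, "wx": 0, "wy": 0, "wz": 0, "jaw": 1}, {"tx": 4, "ty": 0, "tz": 0, "wx": 0, "wy": 0, "wz": 0, "jaw": 1}, {"tx": 3, "ty": 0, "tz": 0, "wx": 0, "wy": 0, "wz": 0, "jaw": 1}, {"tx": 2, "ty": 0, "tz": 0, "wx": 0, "wy": 0, "wz": 0, "jaw": 1}, {"tx": 1.5, "ty": 0, "tz": 0, "wx": 0, "wy": 0, "wz": 0, "jaw": 1}, {"tx": 1, "ty": 0, "tz": 0, "wx": 0, "wy": 0, "wz": 0, "jaw": 1}, {"tx": 0.6, "ty": 0, "tz": 0, "wx": 0, "wy": 0, "wz": 0, "jaw": 1}, {"tx": 0, "ty": 0, "tz": 0, "wx": 0, "wy": 0, "wz": 0, "jaw": 1}, {"tx": 0, "ty": 0, "tz": 0, "wx": 0, "wy": 0, "wz": 0, "jaw": 1}])

```text
time: 3.15
tool_pos: [570.6, 317.2, 88.5]
tcp_rot: [-1.045, 1.57, 0.354]
contact_force: [0.5, -0.3, -0.4]
grip_width: 91.7
```

```bash
python3 - <<'E'
from h import *
a=imaging.capture("wrist");b=imaging.capture("side")[200:320,180:320]
cv2.imwrite("pics/w3.png",a);cv2.imwrite("pics/d3.png",cv2.resize(b,None,fx=4,fy=4))
E
```

```text
(no output)
```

View pics/w3.png

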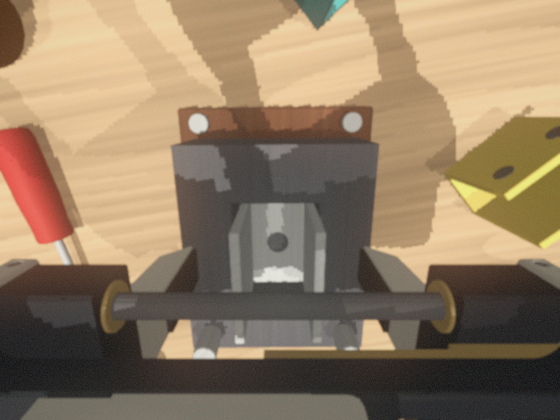

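View pics/d3.png

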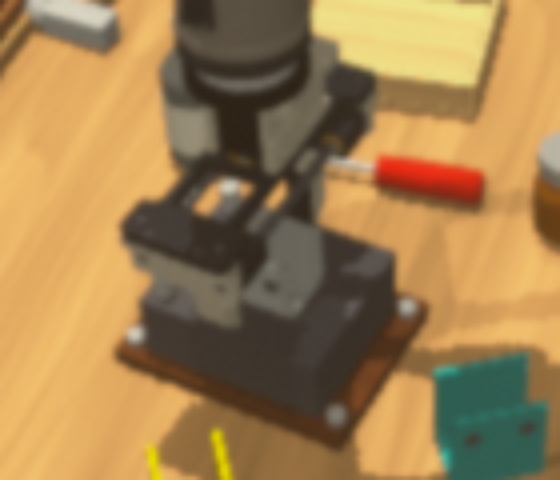

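```bash
python3 - <<'E'
from h import *
W=cam("wrist"); o=readout.get_obs(); Rm=R.from_euler('xyz',o['tcp_rot']).as_matrix()
f=lambda v:(o['tool_pos']+Rm@np.array(v,float))
print(proj(W,f([22,0,46])),proj(W,f([22,0,-46])))
u=np.array([np.cos(-.171),np.sin(-.171),0])
for s in(-30,30): print(proj(W,np.array([569.5,316,97])+s*u))
D=cam("side"); print((proj(D,f([22,0,50]))-[180,200])*4)
E
```

```text
[357.43589085 264.2931057 ] [195.97535041 264.31373758]
[273.19594088 233.07121779]
[273.75167195 344.15747046]
[221.71227922 321.60730565]
```

arm_command(plan=[{"tx": 0.1, "ty": 0, "tz": 0, "wx": 0, "wy": 0, "wz": 0, "jaw": -1}, {"tx": 0, "ty": 0, "tz": 0, "wx": 0, "wy": 0, "wz": 0, "jaw": -1}, {"tx": 0, "ty": 0, "tz": 0, "wx": 0, "wy": 0, "wz": 0, "jaw": -1}, {"tx": 0, "ty": 0, "tz": 0, "wx": 0, "wy": 0, "wz": 0, "jaw": -1}, {"tx": 0, "ty": 0, "tz": 0, "wx": 0, "wy": 0, "wz": 0, "jaw": -1}, {"tx": 0, "ty": 0, "tz": 0, "wx": 0, "wy": 0, "wz": 0, "jaw": -1}, {"tx": 0, "ty": 0, "tz": 0, "wx": 0, "wy": 0, "wz": 0, "jaw": -1}, {"tx": 0, "ty": 0, "tz": 0, "wx": 0, "wy": 0, "wz": 0, "jaw": -1}, {"tx": 0, "ty": 0, "tz": 0, "wx": 0, "wy": 0, "wz": 0, "jaw": -1}, {"tx": 0, "ty": 0, "tz": 0, "wx": 0, "wy": 0, "wz": 0, "jaw": -1}])

```text
time: 4.25
tool_pos: [570.2, 317.0, 86.7]
tcp_rot: [-1.351, 1.571, 0.049]
contact_force: [0.9, -0.1, -0.0]
grip_width: 44.0
```

Gripped at 44.0 mm, as expected. Lift gently.

arm_command(plan=[{"tx": -0.5, "ty": 0, "tz": 0, "wx": 0, "wy": 0, "wz": 0, "jaw": -1}, {"tx": -0.8, "ty": 0, "tz": 0, "wx": 0, "wy": 0, "wz": 0, "jaw": -1}, {"tx": -1, "ty": 0, "tz": 0, "wx": 0, "wy": 0, "wz": 0, "jaw": -1}, {"tx": -1.2, "ty": 0, "tz": 0, "wx": 0, "wy": 0, "wz": 0, "jaw": -1}, {"tx": -1.5, "ty": 0, "tz": 0, "wx": 0, "wy": 0, "wz": 0, "jaw": -1}, {"tx": -2, "ty": 0, "tz": 0, "wx": 0, "wy": 0, "wz": 0, "jaw": -1}, {"tx": -2, "ty": 0, "tz": 0, "wx": 0, "wy": 0, "wz": 0, "jaw": -1}, {"tx": -2, "ty": 0, "tz": 0, "wx": 0, "wy": 0, "wz": 0, "jaw": -1}, {"tx": -2, "ty": 0, "tz": 0, "wx": 0, "wy": 0, "wz": 0, "jaw": -1}, {"tx": -1, "ty": 0, "tz": 0, "wx": 0, "wy": 0, "wz": 0, "jaw": -1}, {"tx": 0, "ty": 0, "tz": 0, "wx": 0, "wy": 0, "wz": 0, "jaw": -1}, {"tx": 0, "ty": 0, "tz": 0, "wx": 0, "wy": 0, "wz": 0, "jaw": -1}])

```text
time: 5.45
tool_pos: [569.8, 316.9, 226.2]
tcp_rot: [2.163, 1.57, -2.72]
contact_force: [-0.1, 0.3, -4.4]
grip_width: 43.8
```

```bash
python3 - <<'E'
from h import *
o=readout.get_obs(); Rm=R.from_euler('xyz',o['tcp_rot']).as_matrix(); print(Rm.round(3))
t=np.array([588,2,o['tool_pos'][2]]); print(Rm.T@(t-o['tool_pos']))
a=imaging.capture("wrist");b=imaging.capture("side")[150:270,180:320]
cv2.imwrite("pics/w4.png",a);cv2.imwrite("pics/d4.png",cv2.resize(b,None,fx=4,fy=4))
E
```

```text
[[-0.001 -0.985  0.17 ]
 [-0.     0.17   0.985]
 [-1.     0.001 -0.   ]]
[ 9.41929668e-02 -7.14206726e+01 -3.07203515e+02]
```

View pics/d4.png

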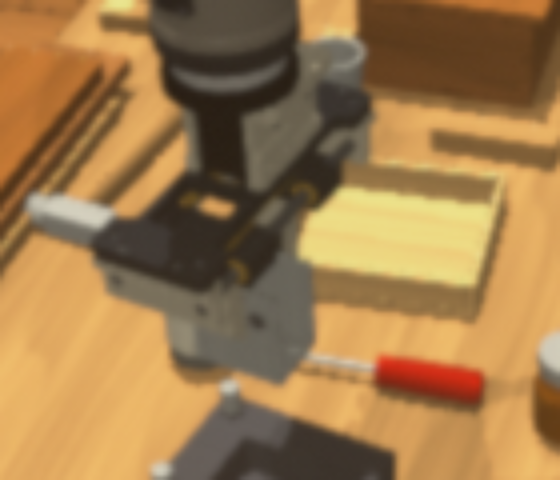

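View pics/w4.png

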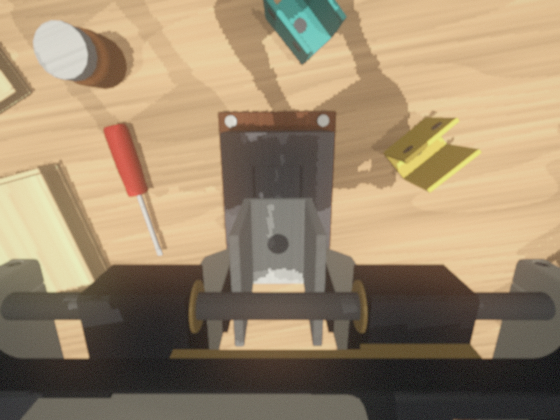

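arm_command(plan=[{"tx": 0, "ty": -0.3, "tz": -1.2, "wx": 0, "wy": 0, "wz": 0, "jaw": -1}, {"tx": 0, "ty": -0.6, "tz": -2.5, "wx": 0, "wy": 0, "wz": 0, "jaw": -1}, {"tx": 0, "ty": -0.7, "tz": -3, "wx": 0, "wy": 0, "wz": 0, "jaw": -1}, {"tx": 0, "ty": -0.7, "tz": -3, "wx": 0, "wy": 0, "wz": 0, "jaw": -1}, {"tx": 0, "ty": -0.7, "tz": -3, "wx": 0, "wy": 0, "wz": 0, "jaw": -1}, {"tx": 0, "ty": -0.7, "tz": -3, "wx": 0, "wy": 0, "wz": 0, "jaw": -1}, {"tx": 0, "ty": -0.7, "tz": -3, "wx": 0, "wy": 0, "wz": 0, "jaw": -1}, {"tx": 0, "ty": -0.7, "tz": -3, "wx": 0, "wy": 0, "wz": 0, "jaw": -1}, {"tx": 0, "ty": -0.7, "tz": -3, "wx": 0, "wy": 0, "wz": 0, "jaw": -1}, {"tx": 0, "ty": -0.7, "tz": -3, "wx": 0, "wy": 0, "wz": 0, "jaw": -1}, {"tx": 0, "ty": -0.4, "tz": -2, "wx": 0, "wy": 0, "wz": 0, "jaw": -1}, {"tx": 0, "ty": -0.2, "tz": -1, "wx": 0, "wy": 0, "wz": 0, "jaw": -1}, {"tx": 0, "ty": 0, "tz": 0, "wx": -0.08, "wy": 0, "wz": 0, "jaw": -1}, {"tx": 0, "ty": 0, "tz": 0, "wx": -0.08, "wy": 0, "wz": 0, "jaw": -1}, {"tx": 0, "ty": 0, "tz": 0, "wx": -0.08, "wy": 0, "wz": 0, "jaw": -1}, {"tx": 0, "ty": 0, "tz": 0, "wx": 0, "wy": 0, "wz": 0, "jaw": -1}, {"tx": 0, "ty": 0, "tz": 0, "wx": 0, "wy": 0, "wz": 0, "jaw": -1}])

```text
time: 7.25
tool_pos: [587.7, 2.6, 226.5]
tcp_rot: [1.168, 1.57, 2.806]
contact_force: [1.0, -0.3, -4.2]
grip_width: 43.9
```

```bash
python3 - <<'E'
from h import *
o=readout.get_obs(); Rm=R.from_euler('xyz',o['tcp_rot']).as_matrix(); print(Rm.round(3))
print(o['tool_pos'],o['joint_positions'])
cv2.imwrite("pics/w5.png",imaging.capture("wrist"));cv2.imwrite("pics/s5.png",imaging.capture("scene"))
E
```

```text
[[-0.    -0.998 -0.067]
 [ 0.    -0.067  0.998]
 [-1.     0.     0.   ]]
[587.74033929   2.60897186 226.50386577] [-1.25969727e-01  4.74639670e-01  1.37889958e+00  1.05974923e-04
  1.28853125e+00 -1.76418816e+00]
```

View pics/w5.png

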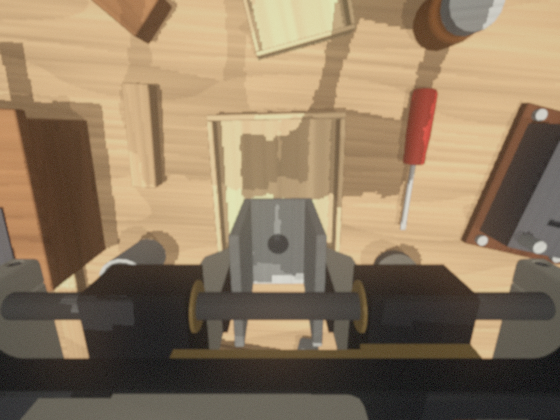

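View pics/s5.png

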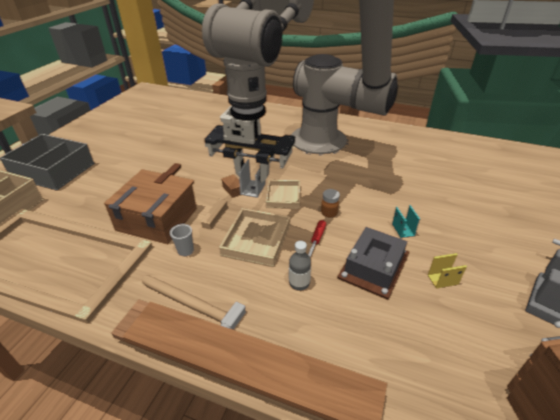

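arm_command(plan=[{"tx": 1.5, "ty": 0, "tz": 0, "wx": 0, "wy": 0, "wz": 0, "jaw": -1}, {"tx": 3, "ty": 0, "tz": 0, "wx": 0, "wy": 0, "wz": 0, "jaw": -1}, {"tx": 3, "ty": 0, "tz": 0, "wx": 0, "wy": 0, "wz": 0, "jaw": -1}, {"tx": 3, "ty": 0, "tz": 0, "wx": 0, "wy": 0, "wz": 0, "jaw": -1}, {"tx": 2.5, "ty": 0, "tz": 0, "wx": 0, "wy": 0, "wz": 0, "jaw": -1}, {"tx": 1.5, "ty": 0, "tz": 0, "wx": 0, "wy": 0, "wz": 0, "jaw": -1}, {"tx": 1, "ty": 0, "tz": 0, "wx": 0, "wy": 0, "wz": 0, "jaw": -1}, {"tx": 0.5, "ty": 0, "tz": 0, "wx": 0, "wy": 0, "wz": 0, "jaw": -1}, {"tx": 0.2, "ty": 0, "tz": 0, "wx": 0, "wy": 0, "wz": 0, "jaw": -1}, {"tx": 0, "ty": 0, "tz": 0, "wx": 0, "wy": 0, "wz": 0, "jaw": -1}, {"tx": 0, "ty": 0, "tz": 0, "wx": 0, "wy": 0, "wz": 0, "jaw": -1}])

```text
time: 8.45
tool_pos: [588.5, 2.4, 65.6]
tcp_rot: [-1.772, 1.569, -0.132]
contact_force: [0.2, -0.7, -3.9]
grip_width: 43.7
```

arm_command(plan=[{"tx": 0.15, "ty": 0, "tz": 0, "wx": 0, "wy": 0, "wz": 0, "jaw": -1}, {"tx": 0.15, "ty": 0, "tz": 0, "wx": 0, "wy": 0, "wz": 0, "jaw": -1}, {"tx": 0.1, "ty": 0, "tz": 0, "wx": 0, "wy": 0, "wz": 0, "jaw": -1}, {"tx": 0, "ty": 0, "tz": 0, "wx": 0, "wy": 0, "wz": 0, "jaw": -1}, {"tx": 0, "ty": 0, "tz": 0, "wx": 0, "wy": 0, "wz": 0, "jaw": -1}])

```text
time: 8.95
tool_pos: [588.0, 2.4, 60.7]
tcp_rot: [-1.967, 1.571, -0.327]
contact_force: [0.4, 0.1, -4.5]
grip_width: 44.0
```

Not yet in contact (-4.5 N is still the full weight); go on in small steps.

arm_command(plan=[{"tx": 0.05, "ty": 0, "tz": 0, "wx": 0, "wy": 0, "wz": 0, "jaw": -1}, {"tx": 0, "ty": 0, "tz": 0, "wx": 0, "wy": 0, "wz": 0, "jaw": -1}, {"tx": 0, "ty": 0, "tz": 0, "wx": 0, "wy": 0, "wz": 0, "jaw": -1}])

```text
time: 9.25
tool_pos: [588.0, 2.4, 60.7]
tcp_rot: [-1.792, 1.57, -0.151]
contact_force: [-1.1, 0.3, 2.7]
grip_width: 43.6
```

arm_command(plan=[{"tx": 0, "ty": 0, "tz": 0, "wx": 0, "wy": 0, "wz": 0, "jaw": 0.2}, {"tx": 0, "ty": 0, "tz": 0, "wx": 0, "wy": 0, "wz": 0, "jaw": 0.4}, {"tx": 0, "ty": 0, "tz": 0, "wx": 0, "wy": 0, "wz": 0, "jaw": 0.7}, {"tx": 0, "ty": 0, "tz": 0, "wx": 0, "wy": 0, "wz": 0, "jaw": 1}, {"tx": 0, "ty": 0, "tz": 0, "wx": 0, "wy": 0, "wz": 0, "jaw": 1}, {"tx": 0, "ty": 0, "tz": 0, "wx": 0, "wy": 0, "wz": 0, "jaw": 1}, {"tx": 0, "ty": 0, "tz": 0, "wx": 0, "wy": 0, "wz": 0, "jaw": 1}, {"tx": 0, "ty": 0, "tz": 0, "wx": 0, "wy": 0, "wz": 0, "jaw": 1}])

```text
time: 10.05
tool_pos: [588.0, 2.4, 60.2]
tcp_rot: [-1.651, 1.571, -0.011]
contact_force: [-1.0, 0.1, 0.0]
grip_width: 91.5
```

```bash
python3 - <<'E'
from h import *
cv2.imwrite("pics/w6.png",imaging.capture("wrist"))
E
```

```text
(no output)
```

View pics/w6.png

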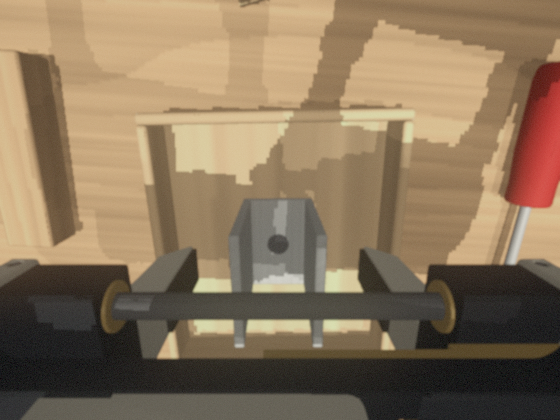

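arm_command(plan=[{"tx": -1, "ty": 0, "tz": 0, "wx": 0, "wy": 0, "wz": 0, "jaw": 1}, {"tx": -2, "ty": 0, "tz": 0, "wx": 0, "wy": 0, "wz": 0, "jaw": 1}, {"tx": -4, "ty": 0, "tz": 0, "wx": 0, "wy": 0, "wz": 0, "jaw": 1}, {"tx": -4, "ty": 0, "tz": 0, "wx": 0, "wy": 0, "wz": 0, "jaw": 1}, {"tx": -4, "ty": 0, "tz": 0, "wx": 0, "wy": 0, "wz": 0, "jaw": 1}, {"tx": -3, "ty": 0, "tz": 0, "wx": 0, "wy": 0, "wz": 0, "jaw": 1}, {"tx": 0, "ty": 1.2, "tz": -3, "wx": 0, "wy": 0, "wz": 0, "jaw": 1}, {"tx": 0, "ty": 1.2, "tz": -3, "wx": 0, "wy": 0, "wz": 0, "jaw": 1}, {"tx": 0, "ty": 1.2, "tz": -3, "wx": 0, "wy": 0, "wz": 0, "jaw": 1}, {"tx": 0, "ty": 1.2, "tz": -3, "wx": 0, "wy": 0, "wz": 0, "jaw": 1}, {"tx": 0, "ty": 1.2, "tz": -3, "wx": 0, "wy": 0, "wz": 0, "jaw": 1}, {"tx": 0, "ty": 1.2, "tz": -3, "wx": 0, "wy": 0, "wz": 0, "jaw": 1}, {"tx": 0, "ty": 1.2, "tz": -3, "wx": 0, "wy": 0, "wz": 0, "jaw": 1}, {"tx": 0, "ty": 1.2, "tz": -3, "wx": 0, "wy": 0, "wz": 0, "jaw": 1}, {"tx": 0, "ty": 1.2, "tz": -3, "wx": 0, "wy": 0, "wz": 0, "jaw": 1}, {"tx": 0, "ty": 0.9, "tz": -2.8, "wx": 0, "wy": 0, "wz": 0, "jaw": 1}, {"tx": 0, "ty": 0, "tz": 0, "wx": 0.035, "wy": 0, "wz": 0, "jaw": 1}, {"tx": 0, "ty": 0, "tz": 0, "wx": 0, "wy": 0, "wz": 0, "jaw": 1}, {"tx": 0, "ty": 0, "tz": 0, "wx": 0, "wy": 0, "wz": 0, "jaw": 1}])

```text
time: 12.0
tool_pos: [491.9, -302.7, 240.7]
tcp_rot: [-1.835, 1.57, -0.229]
contact_force: [-0.7, 0.3, 0.1]
grip_width: 91.6
```

```bash
python3 - <<'E'
from h import *
o=readout.get_obs(); Rm=R.from_euler('xyz',o['tcp_rot']).as_matrix(); print(Rm.round(3))
print(o['tool_pos'],o['joint_positions'])
W=cam("wrist",o)
cv2.imwrite("pics/w7.png",imaging.capture("wrist"));cv2.imwrite("pics/s7.png",imaging.capture("scene"));cv2.imwrite("pics/d7.png",imaging.capture("side"))
E
```

```text
[[ 0.    -0.999 -0.035]
 [-0.    -0.035  0.999]
 [-1.    -0.    -0.   ]]
[ 491.87741326 -302.67728331  240.73292396] [-6.84411810e-01  4.44513416e-01  1.38788588e+00  2.16133848e-04
  1.30876729e+00 -2.29043017e+00]
```

View pics/w7.png

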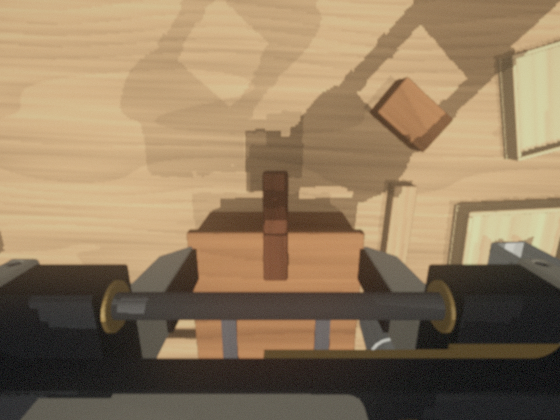

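View pics/s7.png

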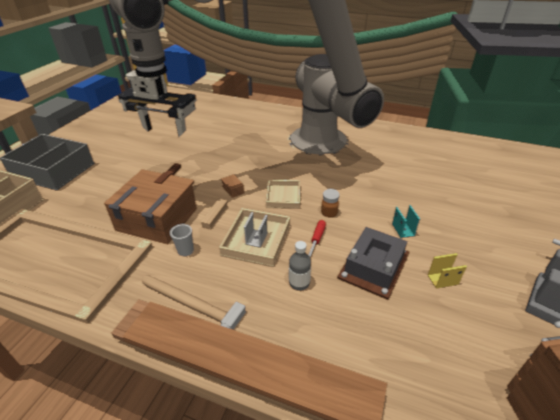

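View pics/d7.png

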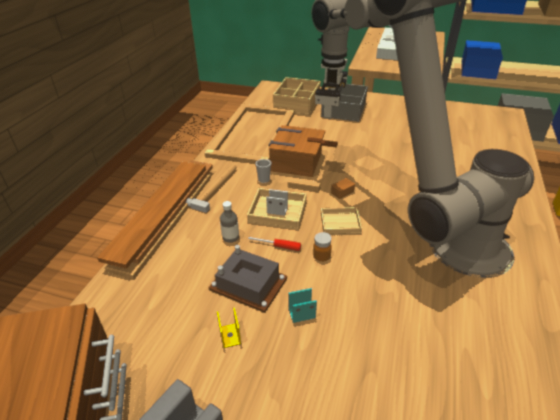

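```bash
python3 - <<'E'
from h import *
W=cam("wrist");D=cam("side")
for n,p,z in [("tipL",(263,171),102),("tipR",(288,171),102),("tongue@edge",(263,232),102),("r",(288,232),102),("lidL",(188,231),100),("lidR",(363,231),100),("tongueEnd",(264,279),102),("",(288,279),102)]: print(n,plane(W,*p,z).round(1))
d=cv2.imread("pics/d7.png");cv2.imwrite("pics/d7c.png",cv2.resize(d[110:190,260:350],None,fx=7,fy=7,interpolation=cv2.INTER_CUBIC))
E
```

```text
tipL [ 459.5 -316.2  102. ]
tipR [ 458.7 -293.7  102. ]
tongue@edge [ 518.3 -314.9  102. ]
r [ 517.4 -291.   102. ]
lidL [ 520.6 -387.3  100. ]
lidR [ 514.6 -218.7  100. ]
tongueEnd [ 568.9 -312.8  102. ]
 [ 568.  -288.7  102. ]
```

View pics/d7c.png

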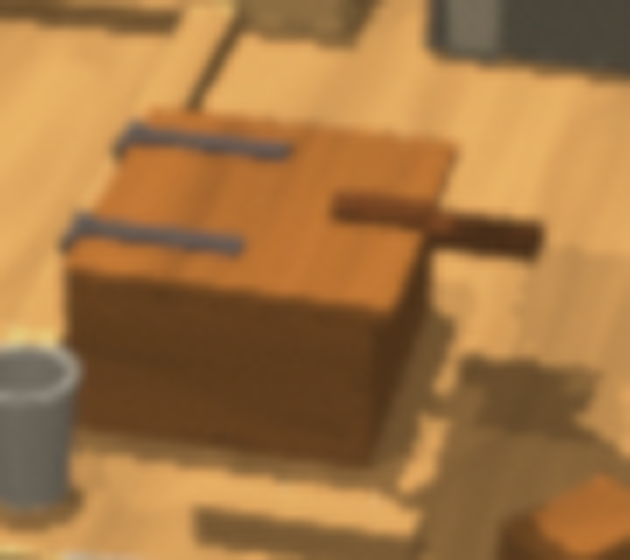

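arm_command(plan=[{"tx": 0, "ty": 0.6, "tz": -0.1, "wx": 0, "wy": 0, "wz": 0, "jaw": 1}, {"tx": 3, "ty": 0, "tz": 0, "wx": 0, "wy": 0, "wz": 0, "jaw": 1}, {"tx": 3, "ty": 0, "tz": 0, "wx": 0, "wy": 0, "wz": 0, "jaw": 1}, {"tx": 3, "ty": 0, "tz": 0, "wx": 0, "wy": 0, "wz": 0, "jaw": 1}, {"tx": 2, "ty": 0, "tz": 0, "wx": 0, "wy": 0, "wz": 0, "jaw": 1}, {"tx": 1.5, "ty": 0, "tz": 0, "wx": 0, "wy": 0, "wz": 0, "jaw": 1}, {"tx": 1, "ty": 0, "tz": 0, "wx": 0, "wy": 0, "wz": 0, "jaw": 1}, {"tx": 0.8, "ty": 0, "tz": 0, "wx": 0, "wy": 0, "wz": 0, "jaw": 1}, {"tx": 0, "ty": 0, "tz": 0, "wx": 0, "wy": 0, "wz": 0, "jaw": 1}, {"tx": 0, "ty": 0, "tz": 0, "wx": 0, "wy": 0, "wz": 0, "jaw": 1}])

```text
time: 13.15
tool_pos: [486.2, -304.4, 97.8]
tcp_rot: [-2.287, 1.57, -0.682]
contact_force: [-0.2, -0.3, 0.6]
grip_width: 91.7
```

```bash
python3 - <<'E'
from h import *
o=readout.get_obs();W=cam("wrist",o)
f=lambda v:(o['tool_pos']+R.from_euler('xyz',o['tcp_rot']).as_matrix()@np.array(v,float))
print(proj(W,f([3,0,12])),proj(W,f([-4,25,0])),proj(W,f([-4,-10,0])))
cv2.imwrite("pics/w8.png",imaging.capture("wrist"))
d=imaging.capture("side");cv2.imwrite("pics/d8c.png",cv2.resize(d[100:200,240:370],None,fx=5,fy=5,interpolation=cv2.INTER_CUBIC))
E
```

```text
[300.07532899 281.3310016 ] [276.44417324 241.38977552] [276.54406918 306.38137881]
```

View pics/w8.png

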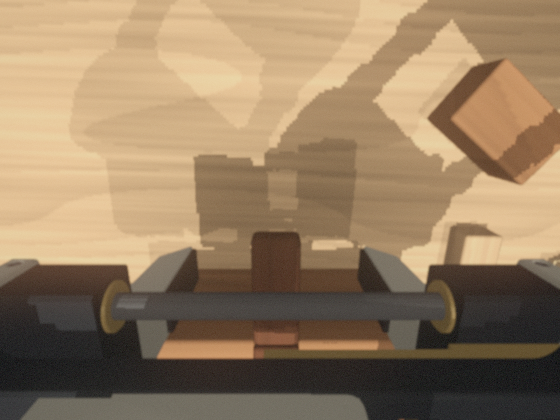

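View pics/d8c.png

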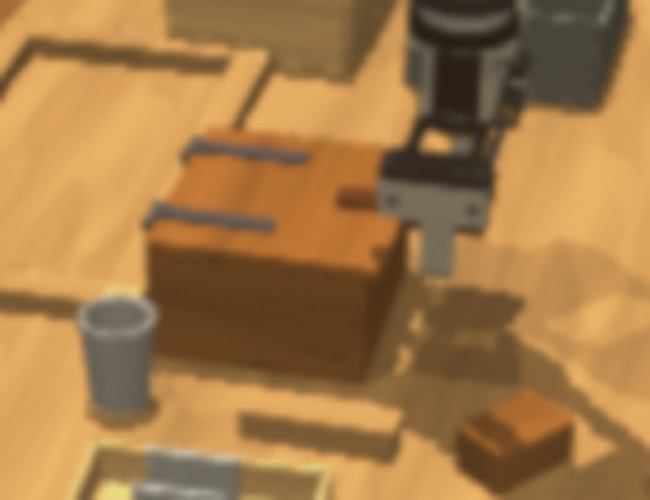

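arm_command(plan=[{"tx": 0, "ty": 0, "tz": 0, "wx": 0, "wy": 0, "wz": 0, "jaw": -1}, {"tx": 0, "ty": 0, "tz": 0, "wx": 0, "wy": 0, "wz": 0, "jaw": -1}, {"tx": 0, "ty": 0, "tz": 0, "wx": 0, "wy": 0, "wz": 0, "jaw": -1}, {"tx": 0, "ty": 0, "tz": 0, "wx": 0, "wy": 0, "wz": 0, "jaw": -1}, {"tx": 0, "ty": 0, "tz": 0, "wx": 0, "wy": 0, "wz": 0, "jaw": -1}, {"tx": 0, "ty": 0, "tz": 0, "wx": 0, "wy": 0, "wz": 0, "jaw": -1}, {"tx": 0, "ty": 0, "tz": 0, "wx": 0, "wy": 0, "wz": 0, "jaw": -1}, {"tx": 0, "ty": 0, "tz": 0, "wx": 0, "wy": 0, "wz": 0, "jaw": -1}, {"tx": 0, "ty": 0, "tz": 0, "wx": 0, "wy": 0, "wz": 0, "jaw": -1}, {"tx": 0, "ty": 0, "tz": 0, "wx": 0, "wy": 0, "wz": 0, "jaw": -1}, {"tx": 0, "ty": 0, "tz": 0, "wx": 0, "wy": 0, "wz": 0, "jaw": -1}, {"tx": 0, "ty": 0, "tz": 0, "wx": 0, "wy": 0, "wz": 0, "jaw": -1}])

```text
time: 14.45
tool_pos: [486.0, -305.4, 97.4]
tcp_rot: [-2.837, 1.569, -1.232]
contact_force: [-0.5, -4.3, -1.3]
grip_width: 23.9
```

```bash
python3 - <<'E'
import numpy as np
r=202
t=np.radians(np.arange(0,61,4))
x=-r*np.cos(t)+7*np.sin(t); z=r*np.sin(t)+7*np.cos(t)
for a,b,c in zip(np.arange(4,61,4),np.diff(z),np.diff(x)): print(a,'tx',round(-b/10,2),'ty',round(-c/10,2))
E
```

```text
4 tx -1.41 ty -0.1
8 tx -1.4 ty -0.2
12 tx -1.38 ty -0.29
16 tx -1.36 ty -0.39
20 tx -1.33 ty -0.48
24 tx -1.29 ty -0.57
28 tx -1.25 ty -0.66
32 tx -1.2 ty -0.75
36 tx -1.14 ty -0.83
40 tx -1.08 ty -0.91
44 tx -1.02 ty -0.98
48 tx -0.94 ty -1.05
52 tx -0.87 ty -1.11
56 tx -0.79 ty -1.17
60 tx -0.71 ty -1.22
```

arm_command(plan=[{"tx": -0.7, "ty": -0.05, "tz": -0.1, "wx": 0, "wy": 0, "wz": 0, "jaw": -1}, {"tx": -0.7, "ty": -0.05, "tz": 0, "wx": 0, "wy": 0, "wz": 0, "jaw": -1}, {"tx": -0.7, "ty": -0.1, "tz": 0, "wx": 0, "wy": 0, "wz": 0, "jaw": -1}, {"tx": -0.7, "ty": -0.1, "tz": 0, "wx": 0, "wy": 0, "wz": 0, "jaw": -1}, {"tx": -0.7, "ty": -0.14, "tz": 0, "wx": 0, "wy": 0, "wz": 0, "jaw": -1}, {"tx": -0.68, "ty": -0.15, "tz": 0, "wx": 0, "wy": 0, "wz": 0, "jaw": -1}, {"tx": -0.68, "ty": -0.19, "tz": 0, "wx": 0, "wy": 0, "wz": 0, "jaw": -1}, {"tx": -0.68, "ty": -0.2, "tz": 0, "wx": 0, "wy": 0, "wz": 0, "jaw": -1}, {"tx": -0.67, "ty": -0.24, "tz": 0, "wx": 0, "wy": 0, "wz": 0, "jaw": -1}, {"tx": -0.66, "ty": -0.24, "tz": 0, "wx": 0, "wy": 0, "wz": 0, "jaw": -1}, {"tx": 0, "ty": 0, "tz": 0, "wx": 0, "wy": 0, "wz": 0, "jaw": -1}, {"tx": 0, "ty": 0, "tz": 0, "wx": 0, "wy": 0, "wz": 0, "jaw": -1}])

```text
time: 15.65
tool_pos: [500.7, -304.8, 166.1]
tcp_rot: [-2.401, 1.57, -0.796]
contact_force: [1.1, -4.6, -2.1]
grip_width: 24.1
```

arm_command(plan=[{"tx": -0.65, "ty": -0.28, "tz": -0.1, "wx": 0, "wy": 0, "wz": 0, "jaw": -1}, {"tx": -0.64, "ty": -0.29, "tz": 0, "wx": 0, "wy": 0, "wz": 0, "jaw": -1}, {"tx": -0.63, "ty": -0.33, "tz": 0, "wx": 0, "wy": 0, "wz": 0, "jaw": -1}, {"tx": -0.62, "ty": -0.33, "tz": 0, "wx": 0, "wy": 0, "wz": 0, "jaw": -1}, {"tx": -0.6, "ty": -0.37, "tz": 0, "wx": 0, "wy": 0, "wz": 0, "jaw": -1}, {"tx": -0.6, "ty": -0.38, "tz": 0, "wx": 0, "wy": 0, "wz": 0, "jaw": -1}, {"tx": -0.57, "ty": -0.41, "tz": 0, "wx": 0, "wy": 0, "wz": 0, "jaw": -1}, {"tx": -0.57, "ty": -0.42, "tz": 0, "wx": 0, "wy": 0, "wz": 0, "jaw": -1}, {"tx": -0.54, "ty": -0.45, "tz": 0, "wx": 0, "wy": 0, "wz": 0, "jaw": -1}, {"tx": -0.54, "ty": -0.46, "tz": 0, "wx": 0, "wy": 0, "wz": 0, "jaw": -1}, {"tx": 0, "ty": 0, "tz": 0, "wx": 0, "wy": 0, "wz": 0, "jaw": -1}, {"tx": 0, "ty": 0, "tz": 0, "wx": 0, "wy": 0, "wz": 0, "jaw": -1}])

```text
time: 16.85
tool_pos: [538.0, -303.7, 226.0]
tcp_rot: [-0.041, 1.57, 1.565]
contact_force: [-0.8, 5.2, -1.8]
grip_width: 23.7
```

arm_command(plan=[{"tx": -0.51, "ty": -0.49, "tz": 0, "wx": 0, "wy": 0, "wz": 0, "jaw": -1}, {"tx": -0.51, "ty": -0.49, "tz": 0, "wx": 0, "wy": 0, "wz": 0, "jaw": -1}, {"tx": -0.47, "ty": -0.52, "tz": 0, "wx": 0, "wy": 0, "wz": 0, "jaw": -1}, {"tx": -0.47, "ty": -0.53, "tz": 0, "wx": 0, "wy": 0, "wz": 0, "jaw": -1}, {"tx": -0.44, "ty": -0.55, "tz": 0, "wx": 0, "wy": 0, "wz": 0, "jaw": -1}, {"tx": -0.43, "ty": -0.56, "tz": 0, "wx": 0, "wy": 0, "wz": 0, "jaw": -1}, {"tx": -0.4, "ty": -0.58, "tz": 0, "wx": 0, "wy": 0, "wz": 0, "jaw": -1}, {"tx": -0.39, "ty": -0.59, "tz": 0, "wx": 0, "wy": 0, "wz": 0, "jaw": -1}, {"tx": -0.36, "ty": -0.61, "tz": 0, "wx": 0, "wy": 0, "wz": 0, "jaw": -1}, {"tx": -0.35, "ty": -0.61, "tz": 0, "wx": 0, "wy": 0, "wz": 0, "jaw": -1}, {"tx": 0, "ty": 0, "tz": 0, "wx": 0, "wy": 0, "wz": 0, "jaw": -1}, {"tx": 0, "ty": 0, "tz": 0, "wx": 0, "wy": 0, "wz": 0, "jaw": -1}])

```text
time: 18.05
tool_pos: [593.3, -301.7, 269.1]
tcp_rot: [-0.121, 1.57, 1.485]
contact_force: [-0.7, 6.2, -1.9]
grip_width: 23.9
```

```bash
python3 - <<'E'
from h import *
o=readout.get_obs(); print(o['tool_pos'],o['contact_force'],o['moment'],o['grip_width'])
s=imaging.capture("scene");d=imaging.capture("side")
cv2.imwrite("pics/s9.png",s);cv2.imwrite("pics/d9.png",d)
cv2.imwrite("pics/s9c.png",cv2.resize(s[100:260,80:260],None,fx=4,fy=4,interpolation=cv2.INTER_CUBIC))
cv2.imwrite("pics/d9c.png",cv2.resize(d[70:200,230:390],None,fx=4.5,fy=4.5,interpolation=cv2.INTER_CUBIC))
E
```

```text
[ 593.34108603 -301.74364262  269.12887819] [-0.74364971  6.22619693 -1.89782551] [ 0.95829255  0.17011072 -0.00686139] 23.921666162485984
```

View pics/s9c.png

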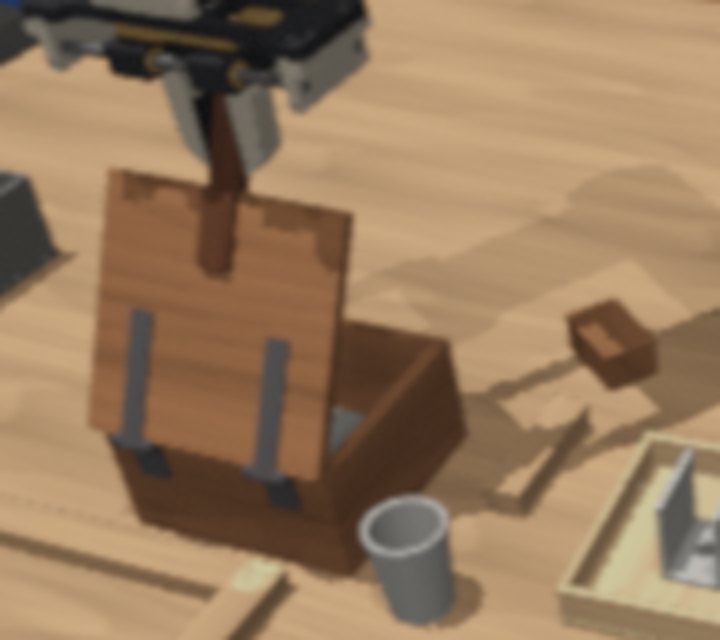

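View pics/d9c.png

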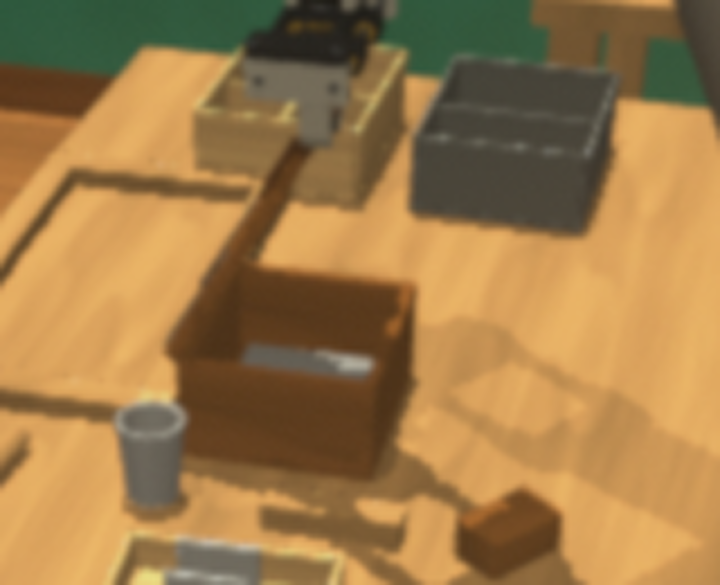

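```bash
python3 - <<'E'
from h import *
S=cam("scene");yw=np.radians(2); ya=np.array([-np.sin(yw),np.cos(yw),0]);xa=np.array([np.cos(yw),np.sin(yw),0])
H=np.array([690,-297,88.])
for s,top,bot in [(87,(352,213),(322,478)),(-87,(110,170),(92,427))]:
    r=[]
    for q in (top,bot):
        p,d=ray(S,80+(q[0]+.5)/4-.5,100+(q[1]+.5)/4-.5); P=p+d*((H+s*ya-p)@ya)/(d@ya); r.append((xa@(P-H),P[2]-88))
    (a,b),(c,e)=r; print(np.round(r,1),np.hypot(a-c,b-e),'edge angle',np.degrees(np.arctan2(b-e,c-a)),'from hinge',np.degrees(np.arctan2(b,-a)-np.arctan2(12,170)))
o=readout.get_obs(); g=o['tool_pos']-[0,0,3]-H; print('grip',np.hypot(xa@g,g[2]),np.degrees(np.arctan2(g[2],-xa@g)-np.arctan2(7,202)))
for t in (54,60,66):
    a=np.radians(t);P=lambda s,l,n:H+s*ya+xa*(-l*np.cos(a)+n*np.sin(a))+np.array([0,0,l*np.sin(a)+n*np.cos(a)])
    print(t,[((proj(S,P(s,170,12))-[80,100])*4).round() for s in(87,-87)])
E
```

```text
[[-82.1 150.1]
 [  4.    7.8]] 166.28650318586452 edge angle 58.81603508852232 from hinge 57.27661046367528
[[-78.8 150.1]
 [  4.9   4.6]] 167.86037773606057 edge angle 60.07909736883168 from hinge 58.256528579109954
grip 202.74110055180446 59.49435458794066
54 [array([359., 213.]), array([123., 168.])]
60 [array([343., 213.]), array([103., 167.])]
66 [array([325., 217.]), array([ 82., 170.])]
```

arm_command(plan=[{"tx": -0.15, "ty": -0.25, "tz": 0.1, "wx": 0, "wy": 0, "wz": 0, "jaw": -1}, {"tx": 0, "ty": 0, "tz": 0, "wx": 0, "wy": 0, "wz": 0, "jaw": -1}, {"tx": 0, "ty": 0, "tz": 0, "wx": 0, "wy": 0, "wz": 0, "jaw": -1}, {"tx": 0, "ty": 0, "tz": 0, "wx": 0, "wy": 0, "wz": 0, "jaw": -1}, {"tx": 0, "ty": 0, "tz": 0, "wx": 0, "wy": 0, "wz": 0, "jaw": -1}])

```text
time: 18.65
tool_pos: [595.4, -301.6, 270.3]
tcp_rot: [-2.509, 1.571, -0.904]
contact_force: [-0.8, 1.1, -3.8]
grip_width: 24.2
```

```bash
python3 - <<'E'
from h import *
o=readout.get_obs(); print(o['tool_pos'],o['contact_force'],o['grip_width'],o['dq'].round(3))
yw=np.radians(2);xa=np.array([np.cos(yw),np.sin(yw),0]);H=np.array([690,-297,88.])
g=o['tool_pos']-[0,0,3]-H; print(np.degrees(np.arctan2(g[2],-xa@g)-np.arctan2(7,202)))
cv2.imwrite("pics/s10.png",imaging.capture("scene"))
E
```

```text
[ 595.44062867 -301.58825045  270.30673972] [-0.78133678  1.09471754 -3.82911329] 24.17944575613583 [ 0.    -0.001 -0.001 -0.    -0.001  0.   ]
60.18425722175775
```

View pics/s10.png

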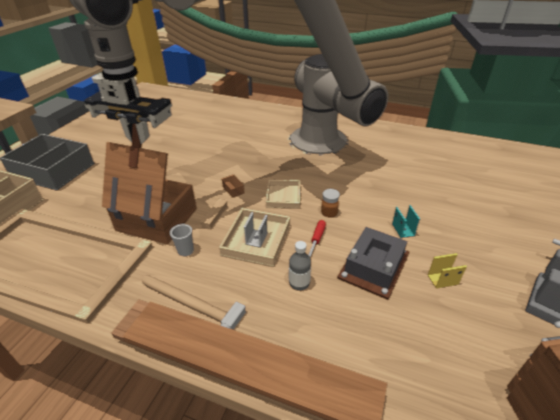

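The bracket stands in the larger tray at about (257, 230). The lid is held open at about (135, 175) and the bystanders have not moved. Handing in.

```bash
python3 -c "
from plant import bot
print(bot.close_job())"
```

```text
the job is handed in; nothing more can be done
None
```

I set the bracket down in the larger tray and handed the job in with the chest lid held open at about 60°, still gripped by its tongue.

- **Bracket:** I gripped it across the legs (44 mm opening), lifted it out of the die and lowered it into the tray until it touched, pressing about 7 N. Then I let go. The later pictures show it standing legs up in the tray.
- **Lid angle:** The tool position gives 60.2°. Just before a last nudge of about 0.7°, it gave 59.5° and the scene picture gave 57–60°. The readings disagree by up to 2–3°, but all are within your 54–66°.
- **Forces and time:** The readings at the end of each move stayed under 7 N. The job took about 18.7 s of the 58 s allowed.
- **Other things on the bench:** In the last picture nothing else appears to have moved. I judged that by eye only.

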